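# Lock a power module's keyhole plate onto the chassis screws

## Robot

A 6-joint arm with a two-finger parallel gripper is mounted at the origin on the work surface. World frame = base frame: x ahead of the robot, y to its left, z up, the work surface at z = 0. Lengths are in mm, angles in rad, forces in N, time in s.
With the tool pointing down it reaches from about 200 to 875 mm from the base axis. Payload 3.4 kg.
Tool frame: the origin (TCP) lies between the finger pads; the fingertips stand 14 mm ahead of it and the grasp point (between the pads) lies 5 mm behind it; y points along the fingers, x is the direction in which the jaws open and shut, and the axes are right-handed (so a half turn about y gives the same grasp; the last joint's range is limited). The gripper opens to 94 mm and grips with 3 to 60 N. Pads are 16 mm wide; open, the fingers measure 119 mm over their backs; the gripper's body (75 mm by 177 mm) begins 78 mm behind the grasp point.
Start: joints at [1.211, 0.276, 1.505, -0, 1.361, -0.121], TCP at [136.024, 558.714, 219.493] pointing down, gripper open.
Joint ranges: [-2.89, 2.89], [-0.75, 2.08], [0.22, 2.7], [-1.18, 4.32], [0.11, 2.71], [-2.7, 2.7]. Speed limits (rad/s): [2.57, 2.57, 3.14, 3.14, 3.14, 3.14].

## Interface

Orientations are given as a unit quaternion [x, y, z, w].
In Python, from station import r, get_image, ticket gives the robot as it stands.
- The arm moves only by the shell command python3 -m handwheel 'ROWS' [FORCE]. ROWS is JSON, one flat list of numbers, 5 for each row, row after row: the closure, from -1 (fully open) to 1 (shut), then the shift along the tool's x, y, z in m, then the turn about the tool's y in degrees. In form: [fingers, tx, ty, tz, twist, fingers, tx, ty, tz, twist, ...]. A call has 1 to 5 rows; each row is the pose to reach, as a shift and turn from the pose commanded when the call began, along the tool's axes at that moment; what a row does not reach only later rows make up. A row lasts 1/8 s, in which the tool goes at most 62.5 mm and 10.7 degrees, less where a joint would pass 70% of its speed; a pose out of reach is approached as far as the arm can. A call with a gripper value outside its range is refused whole. The fingers move at their own pace and stop on an object; FORCE is the grip in N (left out, the last holds). Time passes only in rows, so rows that repeat a pose let the fingers close. It gives the time, the measured TCP pose, the force and the opening at its end, in the units of the state.
- r.read_state(): the state, without advancing time (a new reading comes with each control period).
- get_image(name): name is "side" or "top"; returns a dict with "pixels" (420x560x3 uint8, red, green, blue), "camera_matrix" (3x3 intrinsics, pixels), "dist_coeffs" ([k1, k2, p1, p2, k3] as OpenCV has them; the pictures are not rectified), "position" and "rotation" of the camera in the world. Camera axes: x right, y up, looking along -z (the intrinsics and any distortion apply to the point x, -y, -z); pixel columns grow to the right and rows downward; lengths in mm; the calibration is good to about 2 mm. A picture is of the moment at which its call begins. There is no depth.
- ticket.hand_in(): hands the job in, once; it reports no verdict.
The state is a dict: "t": time; "q": joint angles; "joint_vel": joint speeds; "joint_torque": joint torques, N m; "tool_pos": TCP position; "orientation": TCP orientation; "force": force on the tool from outside, world axes, zero at the start; "wrist_torque": the same for the moment, N m; "width": finger opening in mm.
Only numpy, scipy, OpenCV 4.12 (cv2) and the standard library are available. Lean on these libraries where they do the work, as an engineer would, in place of code of your own. Each camera call takes 0.05 s, during which the arm holds its last target. There are 200 camera calls.

## Task

Mount the power module in the open chassis: lower its keyhole-slotted base plate over the two screw heads on the rail until it lies flat, then slide it along until the sprung catch snaps up behind it and locks it. Feel for the screws gently, never forcing or dropping the plate, leave the other things on the bench where they are, and let go when it is locked.

Things in the scene. Friction and masses are not known exactly. Their poses are not given: they have to be found in the camera images.
- plate: Loose power module, 0.35 kg: black block 52 (x) x 44 (y) mm, from 4 to 44 mm above the origin (fins to 48), in the middle of a steel base plate 160 (x) x 60 (y) x 4 mm. Origin: centre of the plate's underside, z up; starts flat on the bench. Grip the block across its 44 mm (y). To lock, the plate is lowered on the screws, then slid towards its own +x.
- plate_lead (a point): Middle of the plate's leading end, at its underside, plate x = +80 mm; this end goes first in the slide, and points to the chassis +x.
- plate_hole (a point): Centre of the front entry hole at the plate's underside (plate x = +60 mm); the rear one is at x = -40 mm. Both are eight-sided, 18 mm wide, right through, on the plate's centreline. From each a 9 mm wide slot runs towards plate -x, ending at x = +37 and -63 mm.
- chassis: Fixed open chassis: grey tray 270 (x) x 160 (y) x 20 mm high, walls 3 mm. Origin: centre of its underside, x along its length, z up. Along its middle (y = 0) lies an aluminium rail 180 x 50 mm, top 11 mm above the origin, on which the plate comes to rest. The rail carries two screws and a catch. Over 60 N between plate and chassis is forcing.
- screw_nominal (a point): Nominal place of the front screw, at chassis x = +50 mm, y = 0, at head-top height (20 mm). The rear screw is 100 mm behind it (-x). BUT the rail is clamped in slots: rail, screws and catch together sit up to 12 mm off nominal along chassis +x or -x (y is exact); this reading does not show it: feel or look for it. The rail does not give.
- home_nominal (a point): Where the plate's origin is when locked, with the rail at nominal (chassis x = +10 mm, z = 11 mm): slot ends against the 6 mm screw shanks. The holes fit over the 14 mm heads 20 mm before that (x = -10 mm), with 2 mm to spare each way. Both shift with the rail. Head undersides are 6 mm, tops 9 mm above the rail; the plate has 2 mm play under them and slides easily.
- catch (a joint): Sprung dark steel tongue 8 (x) x 22 (y) mm through the rail, nominally at chassis x = -76 mm (shifts with the rail), standing 5 mm above it. Value in m: 0 up, 0.005 pressed flush. It takes 1.2 N to start, 2.7 N to press flush. The lowered plate presses it down; it springs up behind the plate's rear edge 2 mm before the slot ends meet the shanks.
- screwdriver: Loose screwdriver lying at the far side of the bench; leave alone.
- spool: Loose white spool, 52 mm wide, 40 mm high, standing at the far side; leave alone.
- jar: Loose small amber jar, 44 mm wide, 45 mm high, at the left; leave alone.
Things that resemble listed ones, but are neither listed nor needed, are in the scene too. What is shaped like the plate but yellow is not meant.

How it is judged (in metres and radians):
On the way, in this order (a step that is already met when the one before it is completed fails the run):
1. the plate is down on the rail with the screw heads through its keyholes, the catch pressed down under it (z of plate in the frame of chassis between 0.009 and 0.0145 m and y of plate in the frame of chassis between -0.004 and 0.004 m and angle between the x axis of plate and the x axis of chassis, either way round below 0.06 rad and angle between plate's own z axis and vertical below 0.06 rad and x of plate_lead in the frame of chassis between 0.053 and 0.103 m and value of joint catch above 0.002 m), for 0.1 s.
2. the plate has been slid along until the catch has sprung up behind it (z of plate in the frame of chassis between 0.009 and 0.0128 m and y of plate in the frame of chassis between -0.004 and 0.004 m and angle between the x axis of plate and the x axis of chassis, either way round below 0.06 rad and angle between plate's own z axis and vertical below 0.04 rad and x of plate_lead in the frame of chassis between 0.074 and 0.106 m and value of joint catch below 0.0015 m), for 0.2 s.
At the end, for the whole second after the job is handed in: The plate lies at rest flat on the rail (within 2 mm in height, 0.04 rad of tilt), along the chassis x within 0.06 rad, centred within 4 mm in y, leading end 74 to 106 mm along chassis x (90 nominal plus the rail shift), the catch up behind it (joint below 0.0015 m) (all of step 2 and linear speed of plate below 0.01 m/s); the robot touches nothing.
It fails at once if the plate is forced against or dropped on the chassis (contact over 60 N) (contact force between plate and chassis above 60 N).
It fails at once if the screwdriver is knocked (moved over 20 mm) (distance of screwdriver from where it was at the start of the episode above 0.02 m).
It fails at once if the spool is knocked (moved over 20 mm) (distance of spool from where it was at the start of the episode above 0.02 m).
It fails at once if the jar is knocked (moved over 20 mm) (distance of jar from where it was at the start of the episode above 0.02 m).
It also fails if it takes over 58 s, if anything falls off the work surface, if the arm or the gripper's body presses on something with over 40 N, if the wrist force passes 120 N, or if a joint passes its speed limit or range.

## Working session

There is one attempt and no reset: what is moved stays moved. The work goes in short steps, Python scripts to look and compute and a shell command to move; the robot and the scene stay as the last step left them, time stands still between calls to the robot, and variables do not carry over. Pictures are saved under pics/ and viewed, about 8 in all and at most 12, crops included, and the job is handed in when it is done.

```bash
mkdir -p pics; python3 - <<'E'
from station import r,get_image
import cv2,numpy as np
s=r.read_state();print(s)
for n in("top","side"):
    d=get_image(n);cv2.imwrite(f"pics/{n}0.png",d["pixels"][:,:,::-1]);print(n,d["camera_matrix"],d["dist_coeffs"],d["position"],d["rotation"])
E
```

```text
{'t': 0.0, 'q': array([ 1.21099536e+00,  2.76574301e-01,  1.50609715e+00, -1.16646253e-05,
        1.36073173e+00, -1.20992653e-01]), 'joint_vel': array([-0.00031887, -0.00012678, -0.00153507,  0.00135314, -0.00036362,
        0.00021779]), 'joint_torque': array([ 1.77423521e-03, -4.04581797e+01, -2.37232518e+01,  7.07594608e-02,
        3.44371819e-02, -1.19756919e-04]), 'tool_pos': array([135.82514714, 558.1660778 , 218.63088747]), 'orientation': array([ 0.55633475,  0.43633479, -0.43742537, -0.55566415]), 'force': array([-0.0828393 , -0.04282508,  0.06688424]), 'wrist_torque': array([ 0.03522216, -0.03488318, -0.00591518]), 'width': 93.89278640468885}
top [[425.00952109   0.         271.52721698]
 [  0.         425.00952109 208.60082718]
 [  0.           0.           1.        ]] [-0.06945601  0.          0.          0.          0.        ] [ 422.28903619   51.47569569 1062.49704414] [ 0.05090913 -0.06417969 -0.69961109  0.70981234]
side [[433.73711508   0.         279.95099917]
 [  0.         433.73711508 210.92491531]
 [  0.           0.           1.        ]] [-0.12461529  0.          0.          0.          0.        ] [ 495.18485438 -887.18874672  572.44135529] [ 0.49467814 -0.02294577 -0.04575469  0.8675676 ]
```

View pics/top0.png

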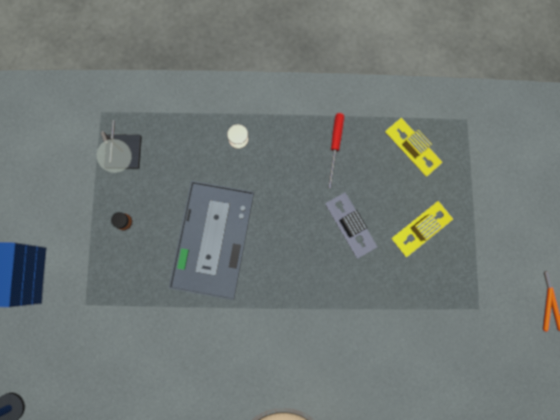

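View pics/side0.png

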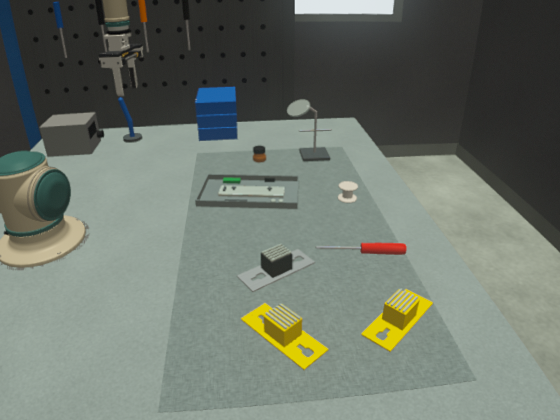

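```bash
cat > h.py <<'E'
import numpy as np,cv2
from scipy.spatial.transform import Rotation as R
from station import r,get_image
def ray(d,uv):
    n=cv2.undistortPoints(np.array(uv,float).reshape(-1,1,2),d["camera_matrix"],np.array(d["dist_coeffs"]))[:,0]
    v=np.c_[n[:,0],-n[:,1],-np.ones(len(n))]
    return np.array(d["position"]),R.from_quat(d["rotation"]).apply(v)
def onz(d,uv,z):
    p,v=ray(d,uv); return p+v*((z-p[2])/v[:,2])[:,None]
def proj(d,P):
    c=R.from_quat(d["rotation"]).inv().apply(np.atleast_2d(P)-d["position"])
    return cv2.projectPoints(c*[1,-1,-1],np.zeros(3),np.zeros(3),d["camera_matrix"],np.array(d["dist_coeffs"]))[0][:,0]
E
python3 - <<'E'
from h import *
d=get_image("top");im=np.array(d["pixels"])[:,:,::-1]
print(proj(d,r.read_state()["tool_pos"]))
a=cv2.resize(im[175:305,160:265],None,fx=4.5,fy=4.5,interpolation=cv2.INTER_CUBIC)
b=cv2.resize(im[185:265,315:385],None,fx=4.5,fy=4.5,interpolation=cv2.INTER_CUBIC)
o=np.zeros((600,800,3),np.uint8);o[:a.shape[0],:a.shape[1]]=a[:600];o[:b.shape[0],480:480+b.shape[1]]=b
cv2.imwrite("pics/crop1.png",o);np.savez("top0",**{k:np.array(v) for k,v in d.items()})
E
```

```text
[[ -1.98568527 421.99431419]]
```

View pics/crop1.png

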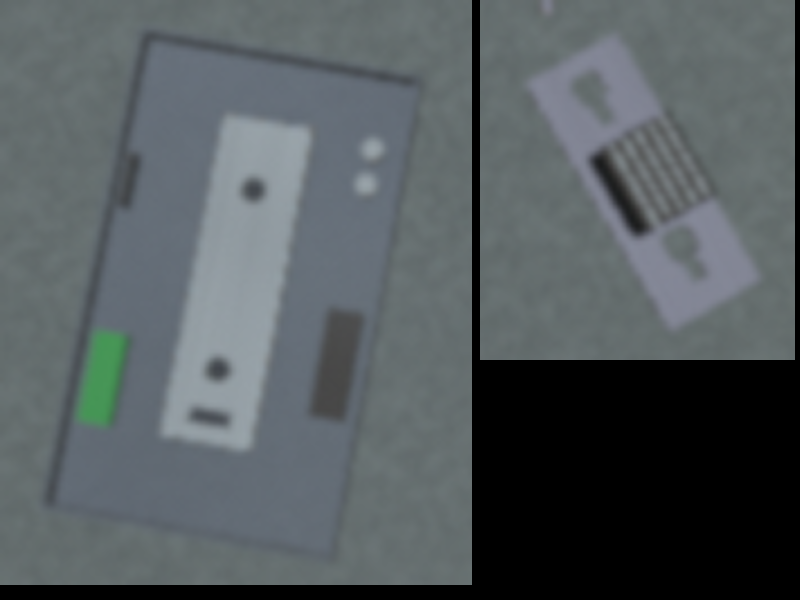

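```bash
python3 - <<'E'
from h import *
d=dict(np.load("top0.npz"));im=d["pixels"]
c=lambda a,ox:[(160+(x-ox)/4.5 if ox==0 else 315+(x-480)/4.5,(175 if ox==0 else 185)+y/4.5) for x,y in a]
off=np.array([-.39,-.39])
P=onz(d,np.array(c([(527,80),(614,32),(760,278),(674,330)],480))+off,4)
print("plate",P.round(1),P.mean(0));ax=(P[0]+P[1]-P[2]-P[3])/2;print(np.linalg.norm(ax),np.degrees(np.arctan2(ax[1],ax[0])))
H=onz(d,np.array(c([(593,88),(685,243)],480))+off,4);print("holes",H)
C=onz(d,np.array(c([(147,36),(418,80),(333,555),(47,505)],0))+off,20)
print("chassis",C.round(1),C.mean(0));ax=(C[0]+C[1]-C[2]-C[3])/2;print(np.linalg.norm(ax),np.degrees(np.arctan2(ax[1],ax[0])))
g=im.astype(float).sum(2)/3
S=[]
for u,v in((216,217),(208,257)):
    w=g[v-5:v+6,u-5:u+6];w=np.clip(np.percentile(w,80)-20-w,0,None);y,x=np.mgrid[v-5:v+6,u-5:u+6]
    S.append(((w*x).sum()/w.sum(),(w*y).sum()/w.sum()))
print(S);S=onz(d,S,20);print("screws",S,S.mean(0));ax=S[0]-S[1];print(np.linalg.norm(ax),np.degrees(np.arctan2(ax[1],ax[0])))
Rl=onz(d,np.array(c([(222,114),(312,128),(251,450),(160,436)],0))+off,11);print("rail",Rl.mean(0));ax=(Rl[0]+Rl[1]-Rl[2]-Rl[3])/2;print(np.linalg.norm(ax),np.degrees(np.arctan2(ax[1],ax[0])))
s=r.read_state();print(R.from_quat(s["orientation"]).as_matrix().round(3),s["t"])
E
```

```text
plate [[ 614.6 -103.1    4. ]
 [ 643.2 -153.     4. ]
 [ 504.5 -233.2    4. ]
 [ 475.1 -184.1    4. ]] [ 559.36725478 -168.33978791    4.        ]
160.7697576510938 30.097480060347298
holes [[ 610.68452946 -140.51671508    4.        ]
 [ 523.60258174 -191.19721888    4.        ]]
chassis [[656.7 232.6  20. ]
 [634.1  81.1  20. ]
 [374.4 121.4  20. ]
 [398.3 275.8  20. ]] [515.88147945 177.72721313  20.        ]
262.42833636150306 -9.155673585669746
[(np.float64(215.86837226548016), np.float64(216.7767890248424)), (np.float64(207.9446836700894), np.float64(256.6472341835045))]
screws [[571.10974176 170.44979908  20.        ]
 [472.56000782 186.55135083  20.        ]] [521.83487479 178.50057496  20.        ]
99.85644710806955 -9.279283509912165
rail [522.06465902 178.99519166  11.        ]
180.5451970283946 -8.857539750784628
[[ 0.237 -0.001 -0.972]
 [ 0.972 -0.001  0.237]
 [-0.001 -1.     0.   ]] 0.15
```

```bash
cat >> h.py <<'E'
def go(x,y,z,yaw):
    s=r.read_state();M=R.from_quat(s["orientation"]).as_matrix();p=np.array(s["tool_pos"])
    cy=np.degrees(np.arctan2(M[1,0],M[0,0]))
    print("t",s["t"],"pos",p.round(1),"yaw",cy.round(2),"w",round(s["width"],1),"F",np.round(s["force"],1),"q6",s["q"][5].round(2))
    print("cmd m/deg:",(M.T@(np.array([x,y,z])-p)/1000).round(4),"twist",round(-((yaw-cy+180)%360-180),1))
E
python3 -c "
from h import *
go(559.4,-168.3,150,120.1)"
```

```text
t 0.15 pos [135.9 558.3 218.8] yaw 76.32 w 93.8 F [-0.7 -0.3 -0.3] q6 -0.12
cmd m/deg: [-0.6057  0.0696 -0.5834] twist -43.8
```

```bash
python3 -m handwheel '[-1,-0.05,0,-0.04,-8, -1,-0.1,0,-0.08,-16, -1,-0.14,0,-0.12,-24, -1,-0.18,0,-0.16,-32, -1,-0.22,0,-0.2,-43.8]'; python3 -c "
from h import *
go(559.4,-168.3,150,120.1)"
```

```text
t: 0.78
tool_pos: [274.9, 303.1, 219.5]
orientation: [0.366, 0.605, -0.605, -0.365]
force: [-0.1, 0.5, 0.8]
width: 93.9
t 0.775 pos [274.9 303.1 219.5] yaw 117.74 w 93.9 F [-0.1  0.5  0.8] q6 -1.39
cmd m/deg: [-0.5496  0.0696 -0.0324] twist -2.4
```

```bash
python3 -m handwheel '[-1,-0.055,0,-0.003,0, -1,-0.11,0,-0.006,0, -1,-0.165,0,-0.01,0, -1,-0.22,0,-0.013,0, -1,-0.275,0,-0.016,0]' >/dev/null;  python3 -c "
from h import *
go(559.4,-168.3,150,120.1)"
```

```text
t 1.4 pos [416.   66.7 219.5] yaw 117.43 w 94.4 F [ 0.7  2.4 -0.2] q6 -2.06
cmd m/deg: [-0.2746  0.0695 -0.019 ] twist -2.7
```

```bash
python3 -m handwheel '[-1,-0.055,0.01,-0.003,0, -1,-0.11,0.03,-0.007,0, -1,-0.165,0.045,-0.011,0, -1,-0.22,0.0695,-0.015,-2.5, -1,-0.2746,0.0695,-0.019,-2.7]' >/dev/null; python3 -m handwheel '[-1,0,0,0,0,-1,0,0,0,0]'>/dev/null;   python3 - <<'E'
from h import *
go(559.4,-168.3,150,120.1)
for n in("top","side"):
    d=get_image(n);im=np.array(d["pixels"])[:,:,::-1]
    np.savez(n+"1",**{k:np.array(v) for k,v in d.items()})
    u,v=proj(d,[559,-168,30])[0].astype(int);print(n,u,v)
    cv2.imwrite(f"pics/{n}1.png",cv2.resize(im[v-90:v+60,u-100:u+100],None,fx=4,fy=4,interpolation=cv2.INTER_CUBIC))
E
```

```text
t 2.275 pos [ 558.1 -166.1  149.4] yaw 120.12 w 93.8 F [-0.2  0.4 -0.4] q6 -2.51
cmd m/deg: [-0.0025 -0.0006 -0.    ] twist 0.0
top 352 223
side 276 258
```

View pics/side1.png

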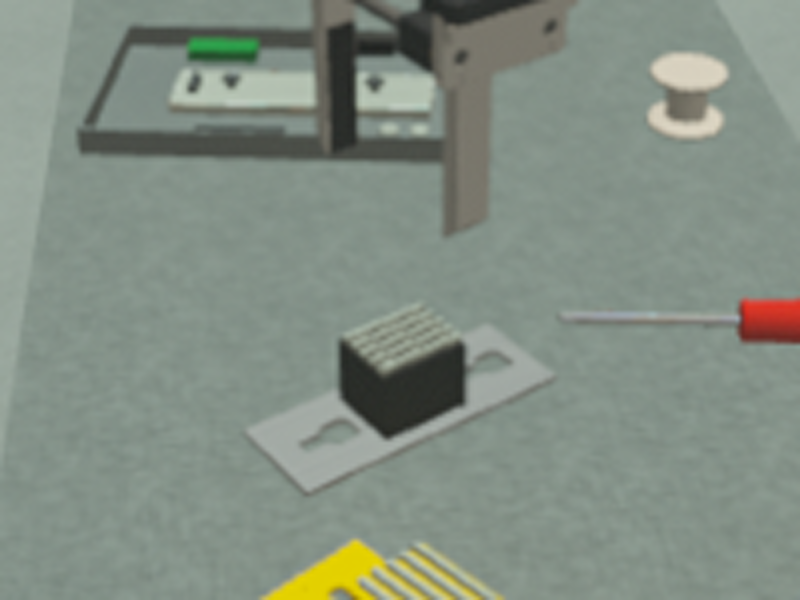

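```bash
python3 - <<'E'
from h import *
d=dict(np.load("side1.npz"))
f=lambda a:np.array([(176+x/4-.4,168+y/4-.4) for x,y in a])
P=onz(d,f([(247,433),(308,494),(555,377),(490,325)]),4);print(P.round(1),P.mean(0));a=P[2]+P[3]-P[0]-P[1];print(np.degrees(np.arctan2(a[1],a[0])))
E
python3 -m handwheel '[-1,-0.0025,0.03,0,0,-1,-0.0025,0.06,0,0,-1,-0.0025,0.09,0,0,-1,-0.0025,0.12,0,0,-1,-0.0025,0.125,0,0]' | head -2
```

```text
[[ 476.  -183.5    4. ]
 [ 505.  -234.1    4. ]
 [ 641.7 -153.9    4. ]
 [ 613.5 -102.5    4. ]] [ 559.03700814 -168.50278353    4.        ]
30.44318015910667
t: 3.0
tool_pos: [558.2, -166.8, 23.8]
```

```bash
python3 -m handwheel '[0.3,-0.001,0,0,0,1,-0.001,0,0,0,1,-0.001,0,0,0,1,-0.001,0,0,0,1,-0.001,0,0,0]' 40 ; python3 -m handwheel '[1,0,0,0,0,1,0,0,0,0,1,0,0,0,0,1,0,-0.02,0,0,1,0,-0.04,0,0]' ;python3 -c "
from h import *
go(559.4,-168.3,150,80.8)"
```

```text
t: 3.62
tool_pos: [560.4, -169.3, 25.2]
orientation: [0.353, 0.613, -0.613, -0.353]
force: [-1.0, 2.6, 1.4]
width: 47.3
t: 4.25
tool_pos: [560.2, -169.8, 64.2]
orientation: [-0.352, -0.613, 0.613, 0.353]
force: [-0.6, -0.3, -3.8]
width: 43.7
t 4.25 pos [ 560.2 -169.8   64.2] yaw 120.16 w 43.7 F [-0.6 -0.3 -3.8] q6 -2.51
cmd m/deg: [ 0.0018 -0.0858  0.0001] twist 39.4
```

```bash
python3 -m handwheel '[1,0,-0.03,0,0,1,0,-0.056,0,0,1,0.03,-0.056,0,8,1,0.06,-0.056,0,16,1,0.1,-0.056,0,24]' >/dev/null; python3 -c "
from h import *
go(511.9,180.1,110,80.8)"
```

```text
t 4.875 pos [510.2 -83.2 120.1] yaw 95.84 w 43.7 F [ 0.3  0.6 -3.4] q6 -1.97
cmd m/deg: [ 0.2617  0.0099 -0.0284] twist 15.0
```

```bash
python3 -m handwheel '[1,0.05,0,-0.006,5,1,0.1,0,-0.012,10,1,0.15,0,-0.018,15,1,0.2,0,-0.024,15,1,0.24,0,-0.0284,15]' >/dev/null; python3 -m handwheel '[1,0.02,0.005,0,0,1,0.02,0.01,0,0,1,0.02,0.01,0,0]' >/dev/null; python3 - <<'E'
from h import *
go(511.9,180.1,70,80.8)
d=get_image("top");im=np.array(d["pixels"])[:,:,::-1]
np.savez("top2",**{k:np.array(v) for k,v in d.items()})
d2=get_image("side");im2=np.array(d2["pixels"])[:,:,::-1]
np.savez("side2",**{k:np.array(v) for k,v in d2.items()})
o=np.zeros((600,800,3),np.uint8)
a=cv2.resize(im[165:315,160:260],None,fx=4,fy=4,interpolation=cv2.INTER_CUBIC);o[:,:400]=a
b=cv2.resize(im2[90:240,190:315],None,fx=3.2,fy=4,interpolation=cv2.INTER_CUBIC);o[:,400:]=b
cv2.imwrite("pics/hov.png",o)
E
```

```text
t 5.875 pos [515.4 176.9 109.9] yaw 81.13 w 43.7 F [ 0.4  0.1 -3.6] q6 -1.21
cmd m/deg: [0.0027 0.0399 0.0039] twist 0.3
```

View pics/hov.png

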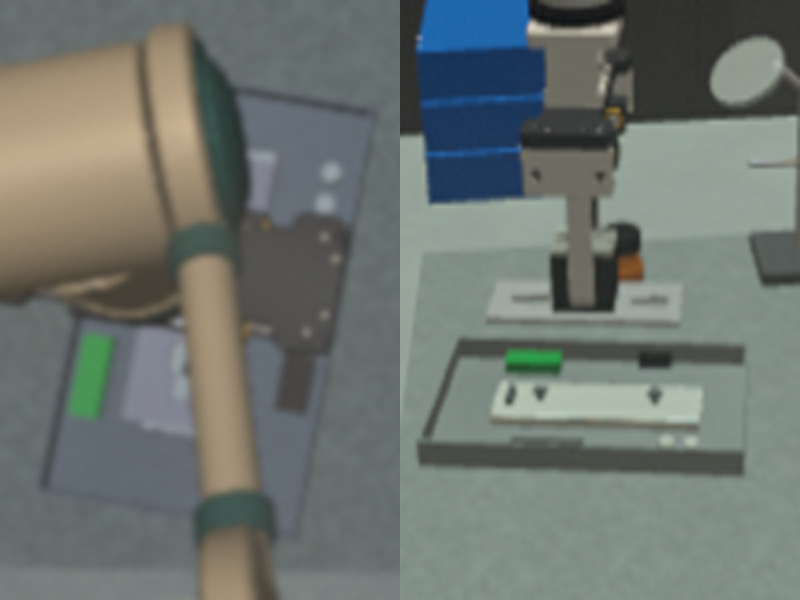

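```bash
python3 - <<'E'
from h import *
d=np.load("side2.npz");im2=d["pixels"][:,:,::-1]
cv2.imwrite("pics/side2c.png",cv2.resize(im2[145:205,210:300],None,fx=8,fy=8,interpolation=cv2.INTER_CUBIC))
E
```

```text
(no output)
```

View pics/side2c.png

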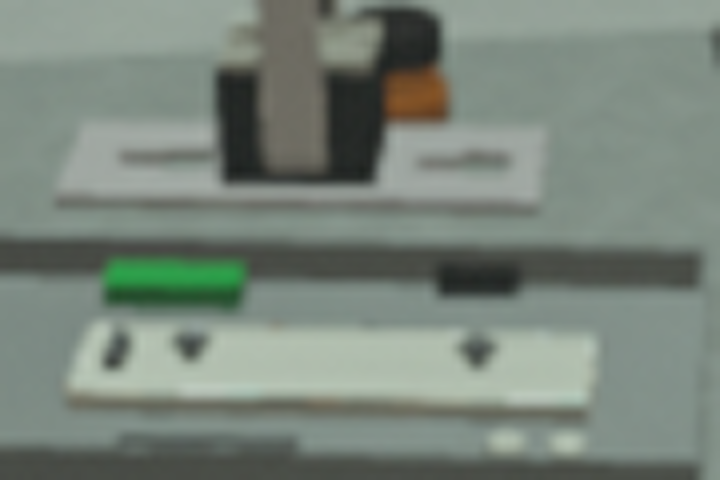

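```bash
python3 - <<'E'
from h import *
d=dict(np.load("side2.npz"))
f=lambda a:np.array([(210+x/8-.44,145+y/8-.44) for x,y in a])
for z in (88,90):
  P=onz(d,f([(55,200),(540,205),(548,128),(82,123)]),z);a=P[1]+P[2]-P[0]-P[3];print(P.round(1),P.mean(0).round(1),np.linalg.norm(a)/2,np.degrees(np.arctan2(a[1],a[0])))
  print("fronthole",onz(d,f([(491,158)]),z), "slotend/rear hole span",onz(d,f([(118,157),(415,160),(514,157)]),z))
S=onz(d,f([(190,341),(477,346)]),19);print("screws",S,S.mean(0))
E
```

```text
[[431.9 157.8  88. ]
 [589.9 135.2  88. ]
 [598.5 196.1  88. ]
 [439.6 219.5  88. ]] [515.  177.2  88. ] 160.12519257122753 -8.251845994135996
fronthole [[577.09474909 173.80034735  88.        ]] slotend/rear hole span [[452.25037918 189.55406985  88.        ]
 [551.63964111 175.15068253  88.        ]
 [584.83428144 173.7160607   88.        ]]
[[432.1 153.5  90. ]
 [589.5 131.   90. ]
 [598.1 191.7  90. ]
 [439.8 214.9  90. ]] [514.9 172.8  90. ] 159.4641210469903 -8.251845994135934
fronthole [[576.75658681 169.42008922  90.        ]] slotend/rear hole span [[452.42763273 185.108773    90.        ]
 [551.4065694  170.76484958  90.        ]
 [584.46416677 169.33615053  90.        ]]
screws [[472.44344562 185.49648428  19.        ]
 [570.88597863 170.4053692   19.        ]] [521.66471213 177.95092674  19.        ]
```

```bash
python3 -m handwheel '[1,0.0027,0.01,0.0039,0.2,1,0.0027,0.03,0.0039,0.2,1,0.0027,0.05,0.0039,0.2,1,0.0027,0.058,0.0039,0.2,1,0.0027,0.058,0.0039,0.2]' >/dev/null; python3 -m handwheel '[1,0,0,0,0]' >/dev/null; python3 -c "
from h import *
go(511.9,180.1,47,80.9)"
```

```text
t 6.725 pos [513.2 181.6  53.6] yaw 80.94 w 43.8 F [ 0.   0.6 -4.1] q6 -1.2
cmd m/deg: [-0.0017  0.0066  0.001 ] twist 0.0
```

```bash
python3 -m handwheel '[1,-0.001,0.005,0.0007,0,1,-0.001,0.005,0.0007,0]' >/dev/null; for i in 1 2 3; do python3 -c "
from h import *
go(511.9,180.1,47,80.9)"; python3 -m handwheel '[1,0,0,0,0]' >/dev/null; done; python3 -c "
from h import *
go(511.9,180.1,47,80.9)"
```

```text
t 6.975 pos [511.4 180.6  47.9] yaw 80.95 w 43.5 F [ 0.4  0.8 -3.8] q6 -1.2
cmd m/deg: [-0.0004  0.0009 -0.0006] twist 0.1
t 7.1 pos [511.7 180.7  48.1] yaw 80.95 w 43.6 F [-0.6  1.  -3.7] q6 -1.2
cmd m/deg: [-0.0006  0.0011 -0.0003] twist 0.1
t 7.225 pos [511.8 180.8  48.1] yaw 80.96 w 44.0 F [ 0.4 -0.1 -4.4] q6 -1.2
cmd m/deg: [-0.0006  0.0011 -0.0002] twist 0.1
t 7.35 pos [511.8 180.7  48.1] yaw 80.95 w 43.3 F [-0.  -0.2 -4. ] q6 -1.2
cmd m/deg: [-0.0006  0.0011 -0.0002] twist 0.1
```

```bash
for i in 1 2; do python3 -m handwheel '[1,-0.0003,0.001,0,0,1,-0.0003,0.002,0,0]' | egrep "pos|force"; done; for i in 1 2 3; do python3 -m handwheel '[1,0,0.001,0,0,1,0,0.001,0,0]' | egrep "pos|force"; done
```

```text
tool_pos: [511.6, 180.4, 45.9]
force: [0.7, -0.5, -3.4]
tool_pos: [511.6, 180.1, 43.9]
force: [-0.8, 0.1, -3.6]
tool_pos: [511.5, 180.1, 42.9]
force: [-0.6, 0.8, -3.4]
tool_pos: [511.6, 180.1, 41.9]
force: [-0.9, 0.2, -3.7]
tool_pos: [511.7, 180.2, 41.0]
force: [-0.1, -0.2, -2.5]
```

```bash
for i in 1 2 3 4; do python3 -m handwheel '[1,0,0.001,0,0,1,0,0.001,0,0]' | egrep "pos|force"; done
```

```text
tool_pos: [511.7, 180.1, 40.0]
force: [-0.6, 0.5, -2.7]
tool_pos: [511.7, 180.1, 39.0]
force: [0.5, -0.1, -2.2]
tool_pos: [511.6, 180.1, 38.0]
force: [0.3, 0.2, -1.8]
tool_pos: [511.7, 180.1, 37.0]
force: [0.0, 0.1, -1.2]
```

```bash
for i in 1 2 3; do python3 -m handwheel '[1,0,0.0005,0,0,1,0,0.0005,0,0]' | egrep "pos|force"; done
```

```text
tool_pos: [511.6, 180.1, 36.5]
force: [0.5, 0.3, -1.5]
tool_pos: [511.7, 180.1, 36.2]
force: [-0.9, -0.7, -0.3]
tool_pos: [511.7, 180.1, 36.1]
force: [-1.5, -0.7, 4.4]
```

```bash
python3 -m handwheel '[1,0,-0.0003,0,0,1,0,-0.0003,-0.002,0,1,0,-0.0003,-0.004,0]' | egrep "pos|force"; for i in 1 2 3; do python3 -m handwheel '[1,0,0,-0.002,0,1,0,0,-0.004,0,1,0,0,-0.004,0]' | egrep "pos|force"; done
```

```text
tool_pos: [515.9, 179.7, 36.1]
force: [-2.2, -0.3, 6.2]
tool_pos: [520.2, 179.0, 36.0]
force: [-0.1, -1.2, 4.0]
tool_pos: [524.1, 178.4, 36.1]
force: [-1.2, 0.3, 4.5]
tool_pos: [528.1, 177.7, 36.1]
force: [-0.8, -0.8, 5.0]
```

```bash
for i in 1 2 3 4; do python3 -m handwheel '[1,0,0,-0.001,0,1,0,0,-0.001,0]' | egrep "pos|force"; done
```

```text
tool_pos: [528.8, 177.6, 36.1]
force: [-1.1, 0.9, 5.6]
tool_pos: [529.8, 177.4, 36.1]
force: [-1.2, -0.5, 5.9]
tool_pos: [530.8, 177.3, 36.1]
force: [-1.1, 0.2, 4.6]
tool_pos: [531.8, 177.1, 36.1]
force: [-2.0, 0.5, 4.9]
```

```bash
for i in 1 2 3 4; do python3 -m handwheel '[1,0,0,-0.0005,0,1,0,0,-0.0005,0]' | egrep "pos|force"; done
```

```text
tool_pos: [532.2, 177.1, 36.1]
force: [-2.2, -0.4, 5.6]
tool_pos: [532.3, 177.1, 36.1]
force: [-2.2, -1.0, 4.9]
tool_pos: [532.4, 177.1, 36.1]
force: [-3.8, 0.2, 6.3]
tool_pos: [532.4, 177.0, 36.1]
force: [-4.9, -0.0, 7.8]
```

```bash
python3 -m handwheel '[1,0,-0.0005,0.001,0,1,0,-0.0005,0.001,0]' | egrep "pos|force"; python3 - <<'E'
from h import *
d=get_image("side");im=np.array(d["pixels"])[:,:,::-1]
cv2.imwrite("pics/side3.png",cv2.resize(im[140:210,195:305],None,fx=7,fy=7,interpolation=cv2.INTER_CUBIC))
E
```

```text
tool_pos: [532.3, 177.0, 36.1]
force: [-1.5, 0.7, 1.8]
```

View pics/side3.png

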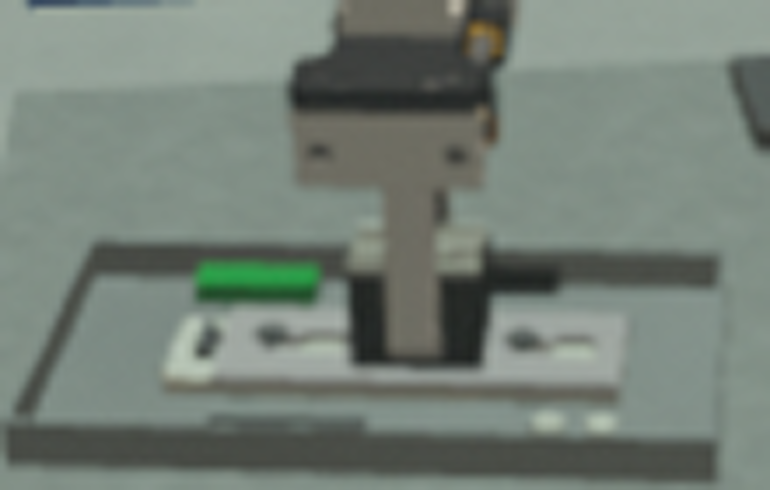

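```bash
python3 -m handwheel '[0,0,0,0,0,-0.35,0,0,0,0,-0.35,0,0,0,0,-0.35,0,0,0,0,-0.35,0,0,0,0]' 10; python3 -m handwheel '[-0.35,0,-0.005,0,0,-0.35,0,-0.02,0,0,-0.35,0,-0.05,0,0,-0.35,0,-0.1,0,0,-0.35,0,-0.15,0,0]';python3 -m handwheel '[-0.35,0,-0.03,0.05,0,-0.35,0,-0.05,0.1,0,-0.35,0,-0.05,0.15,0,-0.35,0,-0.05,0.15,0,-0.35,0,-0.05,0.15,0]'; python3 - <<'E'
from h import *
o=[]
d=get_image("side");im=np.array(d["pixels"])[:,:,::-1]
a=cv2.resize(im[150:210,195:305],None,fx=7,fy=5,interpolation=cv2.INTER_CUBIC)
d=get_image("top");im=np.array(d["pixels"])[:,:,::-1]
b=cv2.resize(im[90:310,90:475],None,fx=2,fy=1.36)
o=np.zeros((600,770,3),np.uint8);o[:300]=a;o[300:300+b.shape[0]]=b[:300]
cv2.imwrite("pics/fin.png",o)
E
```

```text
t: 14.78
tool_pos: [532.4, 176.8, 36.3]
orientation: [0.538, 0.459, -0.459, -0.538]
force: [0.5, 1.0, -0.2]
width: 63.6
t: 15.4
tool_pos: [532.3, 176.8, 188.8]
orientation: [0.538, 0.459, -0.459, -0.538]
force: [0.4, 0.4, 0.2]
width: 63.5
t: 16.02
tool_pos: [385.1, 200.5, 237.4]
orientation: [0.538, 0.46, -0.458, -0.537]
force: [-0.3, -0.8, 0.1]
width: 63.2
```

View pics/fin.png

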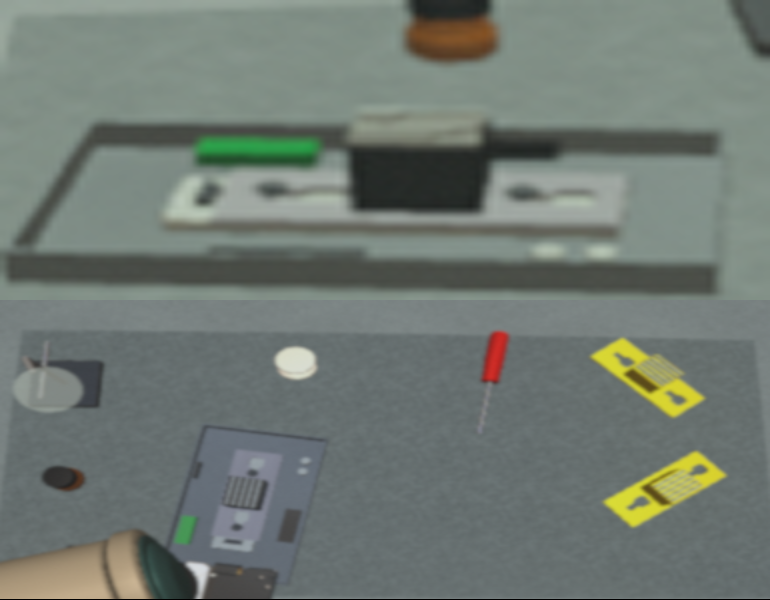

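The plate lies flat with its screws at the slot ends. The catch is standing up behind the rear edge (crop (207,192)), the other items look unmoved, and the gripper is clear.

```bash
python3 -c "
from station import ticket
print(ticket.hand_in())"
```

```text
the job is handed in; nothing more can be done
None
```

The power module is mounted and, as far as I can see, locked. I handed the job in at about 16 s of the 58 s; no verdict is reported.

- **Finding the places:** I located the plate and the screws in the top view, and the side view agreed within about 1 mm. Using the screws themselves took care of the rail shift, roughly 6 mm towards chassis +x.
- **Fitting:** I gripped the block and lowered the plate in steps of 1 mm and less. The heads went through the keyholes at the first try, and the plate came to rest on the rail with about 8 N of contact. I slid it until the slot ends met the screw shanks, 20.9 mm along. The tool force stayed below 10 N throughout.
- **Letting go:** I eased off, opened the fingers and lifted clear.
- **Last checks:** The final pictures show the plate flat, the screws at the slot ends and the catch standing up behind the rear edge. The screwdriver, spool and jar look unmoved, and the wrist force reads near zero.
- **Not confirmed:** I judged the catch by eye and by the travel, since its joint value can't be read. The chassis outline measured 262 mm long in the top view against 270 mm stated, so I took the place from the screws instead. The top view was also blocked by the arm during the fit, so that part relied on the side view and the force readings.

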